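# Couple the stitching clamp to its bench ball mount

### The job

Lower the stitching-clamp head with its socket onto the steel ball of the bench stand and push it down until it snaps fully home, latch lever still up; then press the red lever all the way down to lock it, and let go. The post under the ball is sprung, so go by feel, but push gently: never push so hard (about 23 N, head included) that the post is driven onto its hard stop. Keep the head upright, and leave the other things on the bench where they are.

Things in the scene. Friction and masses are not known exactly. Their poses are not given: they have to be found in the camera images.
- head: Stitching-clamp head, about 0.5 kg, loose, standing upright on its open rim: a blue cup (52 mm across, 46 mm tall, open below) carrying two light wooden jaws with brown leather between. Origin: centre of the rim, at the underside; own z up along the cup's axis, own x towards the latch lever.
- grip_point (a point): Middle of the head's wooden jaw block, on its axis, 72 mm above the rim. The block is 50 mm long (head's x), 36 mm thick (head's y) and spans 46 to 95 mm above the rim: grip it across the 36 mm. A brass screw end sticks out 5 mm on its -x side.
- socket_center (a point): Point on the head's axis 24 mm above its rim; meets the ball's centre when the head is home. Bore 32.6 mm wide. Four sprung detents in the bore resist the ball from 16 mm short of home: 13 to 16 N in total on the ball, the head's own weight (4 to 6 N) included, snaps it past them. The weight alone does not.
- ball_center (a point): Centre of the bright steel ball (30 mm diameter) of the bench stand, 124 mm above the bench when unloaded, on an upright sprung, damped (60 N s/m) post. Ball and post sink together: from about 6 N of load on, 1 mm per 0.45 N, hard stop after 40 mm; they rise when unloaded. So the post sinks some 15 to 22 mm before the head snaps home.
- flange_top (a point): Centre of the top of the dark flange, 66 mm across, 24 mm below the ball's centre; it moves with the ball. The head's rim lies flat on it when home.
- post (a joint): How far the sprung post with ball and flange has sunk, in m: 0 up (unloaded), 0.040 on its hard stop, which takes about 24 N; it must not be pushed onto the stop.
- stand: Fixed grey foot of the ball post, round, 110 mm across, with a column 48 mm across and 50 mm tall. Origin: centre of the underside, on the ball's axis.
- latch (a joint): Lever's angle: 0 raised (outer end 0.65 rad above level), 0.65 fully down (level). Hinge 27 mm from the head's axis along its +x, 32 mm above the rim. Stiff by friction (0.11 N m, about 2.5 N at the pad), stays where left. Its claw goes in under the ball: short of home it fouls the ball, and the head only goes home with the lever up. Pressing it also sinks the post.
- latch_pad (a point): Point on the top of the lever's red pad, 46 mm from the hinge; with the lever down it lies 73 mm from the head's axis and 36 mm above the rim. The pad is 26 mm wide, 7 mm thick and runs from 38 to 70 mm from the hinge. Press it down from above.
- tray: Blue plastic tray, 180 x 260 x 45 mm; origin under its centre. Bystander.
- kraft: Stack of folded brown paper, 200 x 280 x 18 mm, a brush on it; origin under its centre. Bystander.
- mug: Glass mug, 76 mm across, 90 mm tall; origin under its centre. Bystander.
- mallet: Wooden mallet lying down, 260 mm long. Bystander.
- finish: Amber jar with a black cap, 60 mm across, 110 mm tall; origin under its centre. Bystander.
- burnisher: Small turned wooden burnisher standing up, 34 mm across, 42 mm tall; origin under its centre. Bystander.
- brush: Small brush with a dark handle, 170 mm long, lying on the stack of paper. Bystander.
- wax: Yellow wax puck, 48 mm across, 20 mm tall; origin under its centre. Bystander.
There are look-alikes about, which are no part of the job. Leave any purple look-alike of the head alone.

How it is judged:
By the outcome, as a careful person would: the job done as asked, in the order asked, and still so for the second after the job is handed in, with the robot touching nothing.
It also fails if it takes over 59 s, if anything falls off the work surface, if the arm or the gripper's body presses on something with over 40 N, if the wrist force passes 120 N, or if a joint passes its speed limit or range.

### The arm

A 7-joint arm with a two-finger parallel gripper is mounted at the origin on the work surface. World frame = base frame: x ahead of the robot, y to its left, z up, the work surface at z = 0. Lengths are in m, angles in rad, forces in N, time in s.
With the tool pointing down it reaches from about 0.425 to 0.925 m from the base axis. Payload 6.8 kg.
Tool frame: the origin (TCP) lies between the finger pads; the fingertips stand 14 mm ahead of it and the grasp point (between the pads) lies 5 mm behind it; z points along the fingers, y is the direction in which the jaws open and shut (so a half turn about z gives the same grasp; the last joint's range is limited). The gripper opens to 85 mm and grips with 20 to 120 N. Pads are 22 mm wide; open, the fingers measure 114 mm over their backs; the gripper's body (76 mm by 85 mm) begins 54 mm behind the grasp point. The pads swing forward as they close: fully open they stand 13 mm farther back than shut.
Start: joints at [1.122, 0.477, 0.022, 1.555, -0.011, 1.109, -0.083], TCP at [0.226, -0.636, 0.245] pointing down, gripper open.
Joint ranges: [-2.96, 2.96], [-0.34, 2.1], [-1.41, 1.46], [0.24, 2.44], [-1.37, 4.51], [0.17, 1.92], [-2.96, 2.96]. Speed limits (rad/s): [2.39, 2.39, 3.14, 3.14, 3.14, 3.14, 3.14].

### API

Orientations are given as a unit quaternion [w, x, y, z].
In Python, from station import bot gives the robot as it stands.
- The arm moves only by the shell command python3 -m crank 'ROWS' [FORCE]. ROWS is JSON, a list of rows, each a list of 3 entries, a list of its own where there are three numbers: the shift along the tool's x, y, z in m, then the turn, a rotation vector about the tool's x, y, z in degrees, then the finger opening in m, from 0 to 0.0854. A call has 1 to 10 rows; each row shifts and turns the commanded pose from where the row before left it, along the tool's axes as they then stand; what a row does not reach is not made up. A row lasts 1/8 s, in which the tool goes at most 62.5 mm and 10.7 degrees, less where a joint would pass 70% of its speed; a pose out of reach is approached as far as the arm can. A call is refused whole if a number of a shift passes 0.0625 or a number of a turn 10.7, either way. A call with a gripper value outside its range is refused whole. The fingers move at their own pace and stop on an object; FORCE is the grip in N (left out, the last holds). Time passes only in rows, so rows that do not move let the fingers close. It gives the time, the measured TCP pose, the force and the opening at its end, in the units of the state.
- bot.get_obs(): the state, without advancing time (a new reading comes with each control period).
- bot.read_camera(name): name is "scene" or "top" or "wrist"; returns (picture, depth): 420x560x3 uint8, red, green, blue; 420x560 float32, m along the optical axis (not along the pixel's ray), 0 where there is no reading.
- bot.calibration(name): a dict with "fx", "fy", "cx", "cy" (pixels), "extrinsics" (4x4, takes a point from camera to world coordinates). Camera axes: x right, y down, z forward; pixel columns grow to the right and rows downward; lengths in m; the calibration is good to about 2 mm. A picture is of the moment at which its call begins: read the wrist's pose just before it. calibration takes no time and is no camera call; for the wrist camera it gives the pose at the moment of the call.
- bot.hand_in(): hands the job in, once; it reports no verdict.
The state is a dict: "t": time; "q": joint angles; "joint_vel": joint speeds; "joint_torque": joint torques, N m; "eef_pos": TCP position; "tool_rot": TCP orientation; "contact_force": force on the tool from outside, world axes, zero at the start; "torque": the same for the moment, N m; "gripper_width": opening from 0.0 (shut) to 1.0 (fully open).
Only numpy, scipy, OpenCV 4.12 (cv2) and the standard library are available. Lean on these libraries where they do the work, as an engineer would, in place of code of your own. Each camera call takes 0.05 s, during which the arm holds its last target.

## Working session

There is one attempt and no reset: what is moved stays moved. The work goes in short steps, Python scripts to look and compute and a shell command to move; the robot and the scene stay as the last step left them, time stands still between calls to the robot, and variables do not carry over. Pictures are saved under pics/ and viewed, and the job is handed in when it is done.

```bash
ls; mkdir -p pics; python3 - <<'E'
from station import bot
import cv2,numpy as np
o=bot.get_obs();print({k:np.round(v,3).tolist() for k,v in o.items()})
for n in("scene","top","wrist"):
    c=bot.calibration(n);p,d=bot.read_camera(n);cv2.imwrite(f"pics/a_{n}.png",p[:,:,::-1]);np.savez(f"pics/a_{n}.npz",p=p,d=d,E=c["extrinsics"],K=[c["fx"],c["fy"],c["cx"],c["cy"]])
    print(n,c["fx"],c["cx"],c["cy"],np.round(c["extrinsics"],3).tolist())
E
```

```text
pics
{'t': 0.0, 'q': [1.122, 0.478, 0.022, 1.556, -0.012, 1.109, -0.083], 'joint_vel': [0.001, -0.0, -0.001, 0.001, -0.001, -0.002, -0.001], 'joint_torque': [-0.001, -59.644, 1.607, -28.119, 0.012, 0.009, 0.0], 'eef_pos': [0.225, -0.636, 0.244], 'tool_rot': [-0.001, 0.986, 0.17, -0.0], 'contact_force': [0.085, -0.579, -0.268], 'torque': [0.059, -0.023, 0.007], 'gripper_width': 1.001}
scene 461.6981271385686 277.25273480148013 212.9902965140127 [[0.838, 0.425, -0.343, 0.951], [0.546, -0.658, 0.519, -0.544], [-0.005, -0.622, -0.783, 0.974], [0.0, 0.0, 0.0, 1.0]]
top 414.5072456269841 284.06419937812416 212.80870822522328 [[-0.005, -0.994, 0.105, 0.449], [-1.0, 0.003, -0.018, 0.042], [0.018, -0.105, -0.994, 1.4], [0.0, 0.0, 0.0, 1.0]]
wrist 305.67559949637274 278.86571661612396 207.2604160644429 [[0.334, -0.899, -0.283, 0.298], [-0.943, -0.318, -0.1, -0.609], [-0.0, 0.3, -0.954, 0.373], [0.0, 0.0, 0.0, 1.0]]
```

View pics/a_scene.png

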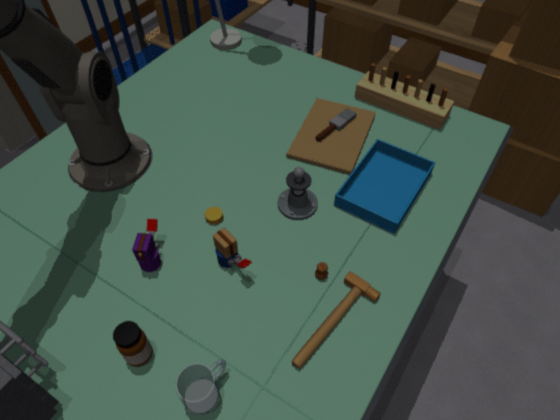

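View pics/a_top.png

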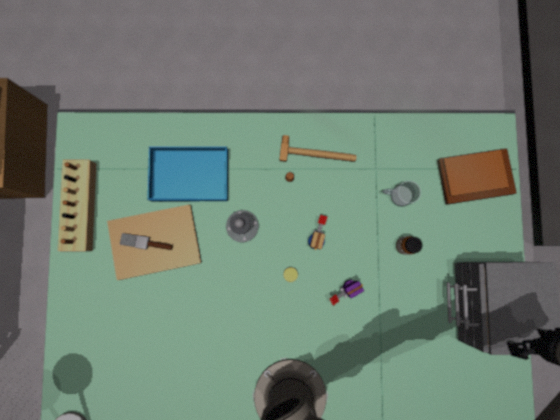

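View pics/a_wrist.png

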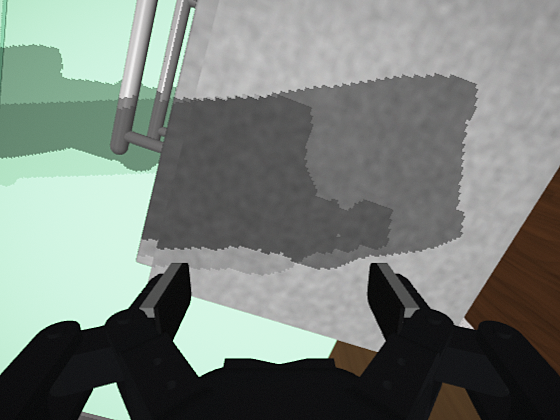

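The scene has two candidates for the head. The blue cup with wooden jaws is at scene (228,248) and top (317,238). The purple look-alike is at scene (147,252) and top (353,289). I choose the blue one. The ball stand is at scene (298,190) and top (242,225). Next I take a close crop and measurements.

```bash
cat > h.py <<'E'
import numpy as np,cv2
def ray(E,K,u,v):
    d=E[:3,:3]@np.array([(u-K[2])/K[0],(v-K[3])/K[1],1]);return E[:3,3],d
def onplane(E,K,u,v,z):
    o,d=ray(E,K,u,v);return o+d*(z-o[2])/d[2]
def cloud(p,d,E,K):
    v,u=np.indices(d.shape);P=np.stack([(u-K[2])/K[0]*d,(v-K[3])/K[1]*d,d],-1)
    return P@E[:3,:3].T+E[:3,3]
E
python3 - <<'E'
from h import *
a=np.load("pics/a_scene.npz");s=cv2.resize(a["p"][215:290,195:270,::-1],None,fx=5.3,fy=5.3,interpolation=cv2.INTER_CUBIC)
b=np.load("pics/a_top.npz");t=cv2.resize(b["p"][200:275,280:355,::-1],None,fx=5.3,fy=5.3,interpolation=cv2.INTER_CUBIC)
cv2.imwrite("pics/b_crop.png",np.hstack([s,t])[:, :800])
for a in(np.load("pics/a_top.npz"),np.load("pics/a_scene.npz")):
    C=cloud(a["p"],a["d"],a["E"],a["K"]);hsv=cv2.cvtColor(a["p"],cv2.COLOR_RGB2HSV)
    X,Y,Z=C[...,0],C[...,1],C[...,2];ok=a["d"]>0
    h0=ok&(abs(X-.45)<.2)&(abs(Y)<.25)
    H,S,V=hsv[...,0],hsv[...,1],hsv[...,2]
    red=((H<4)|(H>176))&(S>200)&(V>90)
    n,l,st,ce=cv2.connectedComponentsWithStats(red.astype(np.uint8))
    for i in range(1,n):
        if st[i,4]>15:print("red",st[i,4],ce[i].round(1),np.median(C[l==i],0).round(4))
    for nm,uv in(("head",(317,238) if a["K"][0]<430 else (228,248)),("ball",(242,225) if a["K"][0]<430 else(298,190))):
        m=ok&(np.hypot(*(np.indices(ok.shape)[::-1]-np.array(uv)[:,None,None]))<22)&(Z>.02)
        for z0,z1 in((.02,.05),(.05,.09),(.085,.11),(.105,.15)):
            k=m&(Z>z0)&(Z<z1)
            if k.sum()>5:print(nm,z0,z1,k.sum(),C[k].mean(0).round(4),C[k].min(0).round(3),C[k].max(0).round(3))
E
```

```text
red 33 [322.2 219.1] [ 0.5693 -0.105   0.0681]
red 26 [334.1 299.1] [ 0.3145 -0.1389  0.0707]
head 0.02 0.05 63 [ 0.5202 -0.0866  0.0431] [ 0.48  -0.113  0.026] [ 0.548 -0.064  0.049]
head 0.05 0.09 95 [ 0.541  -0.0965  0.0666] [ 0.472 -0.118  0.05 ] [ 0.576 -0.063  0.09 ]
head 0.085 0.11 186 [ 0.5013 -0.088   0.0945] [ 0.475 -0.111  0.086] [ 0.529 -0.066  0.101]
ball 0.02 0.05 14 [0.542  0.1428 0.0221] [0.508 0.121 0.02 ] [0.598 0.187 0.028]
ball 0.085 0.11 269 [0.5534 0.1565 0.0999] [0.523 0.125 0.093] [0.586 0.189 0.108]
ball 0.105 0.15 85 [0.5532 0.1566 0.1302] [0.529 0.131 0.105] [0.582 0.188 0.143]
red 91 [151.7 224.7] [ 0.3144 -0.1425  0.0674]
red 49 [244.  262.8] [ 0.5716 -0.1094  0.0711]
head 0.02 0.05 210 [ 0.5165 -0.1031  0.0385] [ 0.479 -0.115  0.02 ] [ 0.546 -0.077  0.05 ]
head 0.05 0.09 279 [ 0.5215 -0.1009  0.0687] [ 0.473 -0.119  0.05 ] [ 0.572 -0.078  0.09 ]
head 0.085 0.11 308 [ 0.5023 -0.0904  0.0942] [ 0.473 -0.111  0.085] [ 0.529 -0.065  0.1  ]
ball 0.02 0.05 196 [0.5617 0.1439 0.036 ] [0.511 0.123 0.02 ] [0.597 0.178 0.05 ]
ball 0.05 0.09 118 [0.5572 0.1481 0.0572] [0.527 0.133 0.05 ] [0.578 0.175 0.089]
ball 0.085 0.11 334 [0.5569 0.1513 0.1004] [0.522 0.125 0.089] [0.586 0.192 0.109]
ball 0.105 0.15 104 [0.5562 0.1514 0.1286] [0.53  0.144 0.105] [0.568 0.165 0.141]
```

View pics/b_crop.png

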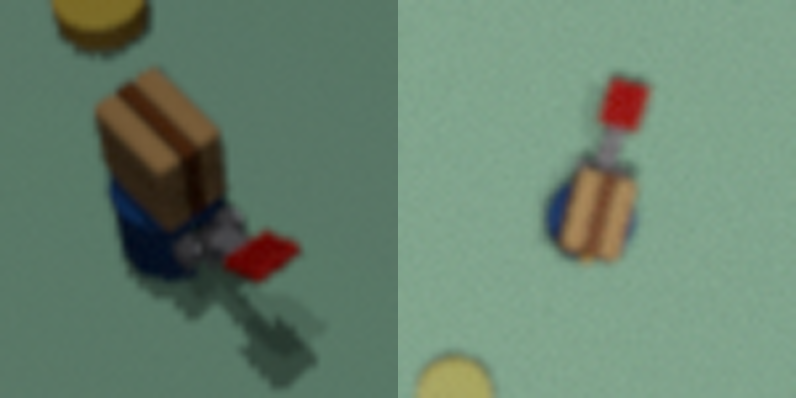

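The crop shows a blue cup, wooden jaws with leather between, and a red pad with the lever up. That is the real head. It sits at about (0.502,-0.089) with its x towards yaw -15°. I now move above it.

```bash
python3 -m crank '[[[0.02,-0.019,0],[0,0,0],0.0854],[[0.037,-0.0352,0],[0,0,0],0.0854],[[0.04,-0.038,0],[0,0,0],0.0854],[[0.04,-0.038,0],[0,0,0],0.0854],[[0.04,-0.038,0],[0,0,0],0.0854],[[0.04,-0.038,0],[0,0,0],0.0854],[[0.04,-0.038,0],[0,0,0],0.0854],[[0.04,-0.038,0],[0,0,0],0.0854],[[0.04,-0.038,0],[0,0,0],0.0854],[[0.04,-0.038,0],[0,0,0],0.0854]]' 60
```

```text
t: 1.4
eef_pos: [0.4617, -0.171, 0.2453]
tool_rot: [0.0, 0.986, 0.169, 0.0]
contact_force: [0.6, -0.3, 0.7]
gripper_width: 1.002
```

```bash
python3 -m crank '[[[0.04,-0.038,0],[0,0,0],0.0854],[[0.027,-0.026,0],[0,0,4],0.0854],[[0,0,0],[0,0,8],0.0854],[[0,0,0],[0,0,9],0.0854],[[0,0,0],[0,0,8],0.0854],[[0,0,0],[0,0,5.3],0.0854],[[0,0,0],[0,0,0],0.0854],[[0,0,0],[0,0,0],0.0854]]'
cat > snap.py <<'E'
import sys;from h import *;from station import bot
n=sys.argv[1]
o=bot.get_obs();c=bot.calibration("wrist");p,d=bot.read_camera("wrist")
np.savez(f"pics/{n}.npz",p=p,d=d,E=c["extrinsics"],K=[c["fx"],c["fy"],c["cx"],c["cy"]],pos=o["eef_pos"],rot=o["tool_rot"],f=o["contact_force"])
cv2.imwrite(f"pics/{n}.png",p[:,:,::-1])
print(round(o["t"],2),np.round(o["eef_pos"],4),np.round(o["tool_rot"],4),np.round(o["contact_force"],2),round(o["gripper_width"],3),np.round(o["q"],2))
E
python3 snap.py w1
```

```text
t: 2.4
eef_pos: [0.5029, -0.0899, 0.2452]
tool_rot: [0.0, 0.992, -0.128, -0.0]
contact_force: [-0.5, -0.5, 0.1]
gripper_width: 0.997
2.4 [ 0.5029 -0.0899  0.2452] [ 0.000e+00  9.918e-01 -1.277e-01 -1.000e-04] [-0.53 -0.49  0.06] 0.997 [ 0.26  0.22 -0.23  1.93  0.06  1.   -1.83]
```

View pics/w1.png

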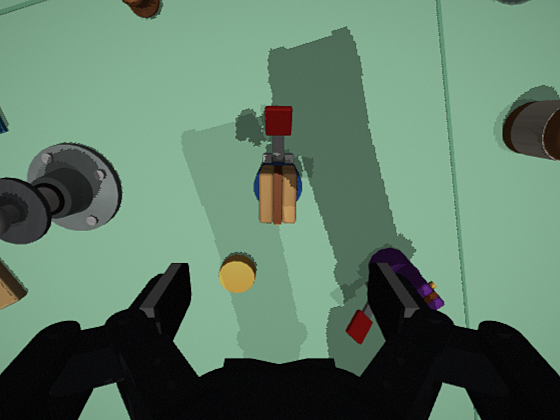

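```bash
cat >> h.py <<'E'
from scipy.spatial.transform import Rotation as R
def tool(a):
    w=a["rot"];Rm=R.from_quat([w[1],w[2],w[3],w[0]]).as_matrix()
    C=cloud(a["p"],a["d"],a["E"],a["K"]);return C,(C-a["pos"])@Rm,Rm
E
python3 - <<'E'
from h import *
a=np.load("pics/w1.npz");C,T,Rm=tool(a);hsv=cv2.cvtColor(a["p"],cv2.COLOR_RGB2HSV)
Z=C[...,2];v,u=np.indices(Z.shape)
m=(u>240)&(u<315)&(v>150)&(v<235)&(Z>.088)&(Z<.106)&(a["d"]>0)
for nm,k in(("block",m),):
    print(C[k].mean(0),T[k].mean(0),np.percentile(T[k],[1,99],axis=0).round(4))
    r=cv2.minAreaRect((T[k][:,:2]*1e3).astype(np.float32));print(r)
r=(u>255)&(u<300)&(v>100)&(v<140)&(hsv[...,1]>200)&((hsv[...,0]<5)|(hsv[...,0]>175))
print("pad",T[r].mean(0),C[r].mean(0),u[r].mean(),v[r].mean())
print(cv2.minAreaRect((T[r][:,:2]*1e3).astype(np.float32)))
E
```

```text
[ 0.50189716 -0.08655783  0.09470568] [-0.00172904 -0.00294959  0.15048886] [[-0.0271 -0.0204  0.1485]
 [ 0.0215  0.0145  0.1558]]
((-3.1745662689208984, -3.138347625732422), (49.87379837036133, 36.13460922241211), 0.8122873902320862)
pad [ 0.06823008 -0.00183777  0.17504027] [ 0.56928656 -0.10535276  0.07013527] 278.1932432432432 119.82567567567567
((67.63622283935547, -1.7930593490600586), (24.783138275146484, 26.610422134399414), 89.94757843017578)
```

The wrist view confirms the head with its block at (278,195) and pad at (278,120), aligned to about 1°. I descend to grip it.

```bash
python3 -m crank '[[[-0.003,-0.0025,0.03],[0,0,1],0.0854],[[0,0,0.05],[0,0,0],0.0854],[[0,0,0.05],[0,0,0],0.0854],[[0,0,0.03],[0,0,0],0.0854],[[0,0,0.018],[0,0,0],0.0854],[[0,0,0],[0,0,0],0.0854]]' 60; python3 snap.py w2
```

```text
t: 3.2
eef_pos: [0.4997, -0.0866, 0.0661]
tool_rot: [-0.0, 0.991, -0.137, -0.001]
contact_force: [-0.5, -0.2, 0.7]
gripper_width: 1.0
3.2 [ 0.4997 -0.0866  0.0661] [-0.      0.9906 -0.1368 -0.0015] [-0.52 -0.21  0.67] 1.0 [ 0.21  0.47 -0.2   2.08  0.16  0.61 -1.94]
```

View pics/w2.png

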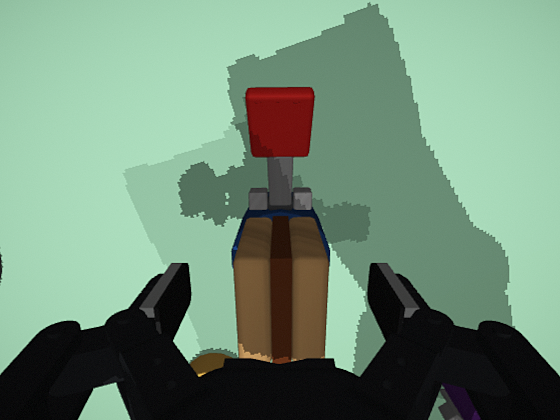

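The block is centred between the pads: edges at about 234 and 328, pads at about 189 and 368. I close the gripper.

```bash
python3 -m crank '[[[0,0,0],[0,0,0],0.02],[[0,0,0],[0,0,0],0.02],[[0,0,0],[0,0,0],0.02],[[0,0,0],[0,0,0],0.02],[[0,0,0],[0,0,0],0.02]]' 60; python3 snap.py w3
python3 -m crank '[[[0,0,-0.005],[0,0,0],0.02],[[0,0,-0.025],[0,0,0],0.02],[[0,0,-0.05],[0,0,0],0.02],[[0,0,-0.05],[0,0,0],0.02],[[0,0,-0.05],[0,0,0],0.02],[[0,0,0],[0,0,0],0.02],[[0,0,0],[0,0,0],0.02]]' 60; python3 snap.py w4;python3 - <<'E'
from station import bot
import cv2
cv2.imwrite("pics/s4.png",bot.read_camera("scene")[0][:,:,::-1])
E
```

```text
t: 3.88
eef_pos: [0.5012, -0.087, 0.068]
tool_rot: [0.0, 0.991, -0.137, 0.001]
contact_force: [-1.8, -1.8, 5.3]
gripper_width: 0.415
3.88 [ 0.5012 -0.087   0.068 ] [ 1.000e-04  9.905e-01 -1.374e-01  6.000e-04] [-1.81 -1.84  5.31] 0.415 [ 0.21  0.47 -0.2   2.08  0.16  0.61 -1.94]
t: 4.8
eef_pos: [0.4992, -0.0866, 0.2457]
tool_rot: [0.0, 0.991, -0.137, -0.002]
contact_force: [-0.4, 0.6, -6.7]
gripper_width: 0.412
4.8 [ 0.4992 -0.0866  0.2457] [ 1.000e-04  9.905e-01 -1.372e-01 -1.500e-03] [-0.37  0.62 -6.65] 0.412 [ 0.26  0.21 -0.24  1.94  0.06  1.   -1.86]
```

View pics/w4.png

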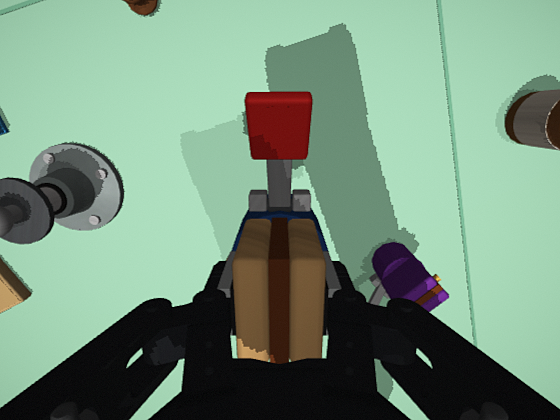

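View pics/s4.png

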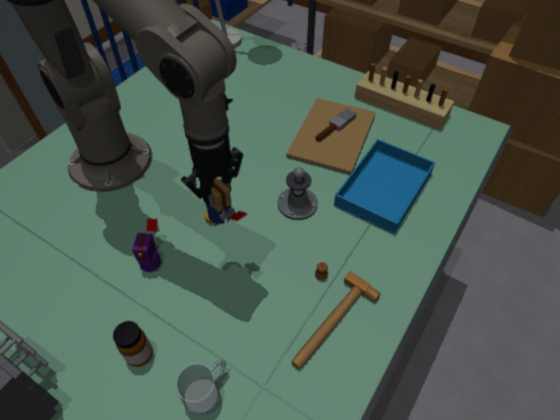

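The head is held upright and its wooden jaw block is lifted clear. I measure its pose in the tool frame.

```bash
python3 - <<'E'
from h import *
for n in("w2","w3","w4"):
    a=np.load(f"pics/{n}.npz");C,T,Rm=tool(a);hsv=cv2.cvtColor(a["p"],cv2.COLOR_RGB2HSV)
    v,u=np.indices(a["d"].shape)
    r=(u>230)&(u<330)&(v>80)&(v<170)&(hsv[...,1]>200)&((hsv[...,0]<5)|(hsv[...,0]>175))&(a["d"]>0)
    q=cv2.minAreaRect((T[r][:,:2]*1e3).astype(np.float32))
    print(n,"pad",T[r].mean(0).round(4),q[0],q[1],q[2])
    # block top: height in tool z around -0.028..
    m=(u>228)&(u<335)&(v>210)&(v<357)&(a["d"]>0)&(T[...,2]<-.022)&(T[...,2]>-.035)
    for x0 in(-.01,0,.008,.015,.02):
        k=m&(abs(T[...,0]-x0)<.003)
        if k.sum()>5: print(x0,k.sum(),np.percentile(T[k],[1,50,99],axis=0).round(4).tolist())
    print("maxx",np.percentile(T[m][:,0],[98,99.5,100]) )
E
```

```text
w2 pad [ 0.0723 -0.0009 -0.0033] (71.03508758544922, -0.8731966018676758) (25.317890167236328, 27.868234634399414) 89.80307006835938
-0.01 1101 [[-0.0129, -0.018, -0.0303], [-0.0099, -0.0005, -0.0288], [-0.0071, 0.0168, -0.026]]
0 1185 [[-0.0029, -0.0181, -0.0302], [0.0001, -0.0005, -0.0288], [0.0029, 0.0169, -0.0263]]
0.008 1252 [[0.0051, -0.0181, -0.0303], [0.008, -0.0009, -0.0288], [0.0109, 0.0166, -0.0267]]
0.015 1319 [[0.0121, -0.0181, -0.0303], [0.0151, -0.0009, -0.0289], [0.0179, 0.0167, -0.0267]]
0.02 1417 [[0.0171, -0.0181, -0.0304], [0.0201, -0.0005, -0.0288], [0.023, 0.0165, -0.026]]
maxx [0.0252095  0.02546005 0.02607409]
w3 pad [ 0.0709 -0.0014 -0.0011] (69.5771255493164, -1.4085235595703125) (25.345176696777344, 27.446090698242188) 89.85679626464844
-0.01 1161 [[-0.0129, -0.0208, -0.0285], [-0.0099, -0.0017, -0.0269], [-0.0071, 0.0179, -0.0242]]
0 1295 [[-0.003, -0.0208, -0.0287], [0.0001, -0.0017, -0.0269], [0.0029, 0.0178, -0.0242]]
0.008 1470 [[0.0051, -0.0207, -0.0291], [0.0081, 0.0001, -0.0268], [0.011, 0.0196, -0.0226]]
0.015 1292 [[0.0121, -0.0189, -0.0285], [0.015, -0.0016, -0.0269], [0.0179, 0.016, -0.0245]]
0.02 1460 [[0.0171, -0.0187, -0.0285], [0.0203, -0.0016, -0.0267], [0.023, 0.0158, -0.0233]]
maxx [0.02372441 0.02405171 0.02443209]
w4 pad [ 0.0709 -0.0014 -0.0011] (69.5690689086914, -1.312697410583496) (25.2612247467041, 27.485702514648438) 89.61368560791016
-0.01 1162 [[-0.0129, -0.0208, -0.0284], [-0.01, -0.0013, -0.0268], [-0.0071, 0.0179, -0.0241]]
0 1309 [[-0.0029, -0.0208, -0.0292], [0.0001, -0.0012, -0.0269], [0.003, 0.0179, -0.0241]]
0.008 1452 [[0.0051, -0.0207, -0.0293], [0.0081, -0.0003, -0.0268], [0.0109, 0.0196, -0.0227]]
0.015 1298 [[0.0121, -0.0189, -0.0284], [0.015, -0.0012, -0.0269], [0.0179, 0.0158, -0.0245]]
0.02 1465 [[0.0171, -0.0187, -0.0284], [0.0203, -0.0016, -0.0267], [0.0229, 0.0158, -0.0231]]
maxx [0.02373176 0.02406697 0.02468266]
```

```bash
python3 -m crank '[[[-0.012,-0.026,0],[0,0,0],0.02],[[-0.018,-0.04,0],[0,0,0],0.02],[[-0.018,-0.04,0],[0,0,0],0.02],[[-0.014,-0.03,0],[0,0,0],0.02],[[-0.01,-0.021,0],[0,0,0],0.02],[[0,0,0],[0,0,0],0.02],[[0,0,0],[0,0,0],0.02]]'; python3 snap.py w5
```

```text
t: 5.78
eef_pos: [0.4735, 0.0831, 0.246]
tool_rot: [0.001, 0.991, -0.137, -0.001]
contact_force: [0.1, -0.7, -6.3]
gripper_width: 0.416
5.78 [0.4735 0.0831 0.246 ] [ 6.000e-04  9.905e-01 -1.374e-01 -1.100e-03] [ 0.13 -0.71 -6.33] 0.416 [ 0.02  0.18 -0.36  1.98  0.08  0.99 -2.22]
```

View pics/w5.png

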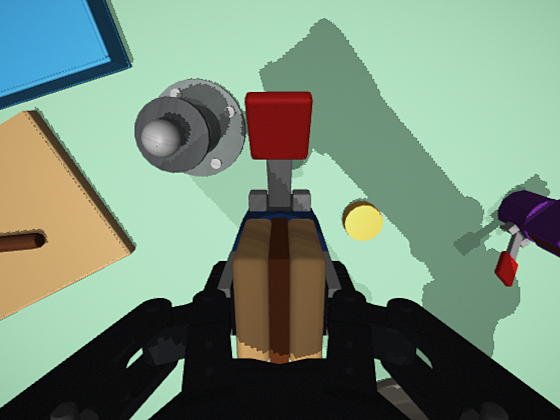

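The ball is at about (161,138) on its dark flange at about (172,135), fully visible. I fit both.

```bash
cat > ballfit.py <<'E'
import sys;from h import *
from scipy.optimize import least_squares
a=np.load(f"pics/{sys.argv[1]}.npz");cu,cv=float(sys.argv[2]),float(sys.argv[3])
C,T,Rm=tool(a);Z=C[...,2];v,u=np.indices(Z.shape);near=(np.hypot(u-cu,v-cv)<70)&(a["d"]>0)
xy=None
k=near&(np.hypot(u-cu,v-cv)<30)&(Z>.118)&(Z<.15)
P=C[k];f=lambda c:np.linalg.norm(P-c,axis=1)-.015
s=least_squares(f,[*P.mean(0)[:2],.124],loss="soft_l1",f_scale=5e-4)
print("ball",k.sum(),s.x.round(4),"rms",np.sqrt(np.mean(s.fun**2)))
m=(near&(Z>.094)&(Z<.106)&(np.hypot(C[...,0]-s.x[0],C[...,1]-s.x[1])<.045)).astype(np.uint8)
c=max(cv2.findContours(m,cv2.RETR_EXTERNAL,cv2.CHAIN_APPROX_NONE)[0],key=cv2.contourArea)[:,0]
Q=C[c[:,1],c[:,0]]
g=least_squares(lambda c:np.hypot(*(Q[:,:2]-c[:2]).T)-.033,s.x[:2],loss="soft_l1",f_scale=1e-3)
fz=np.median(Z[m>0]);print("flange",m.sum(),g.x.round(4),fz.round(4))
for nm,w in(("ball",s.x),("flange",[*g.x,fz])): print(nm,"tool",((np.array(w)-a["pos"])@Rm).round(4))
E
python3 ballfit.py w5 165 136; python3 - <<'E'
from h import *
from scipy.optimize import least_squares
# fixed cameras, sphere fit
for n in("top","scene"):
    a=np.load(f"pics/a_{n}.npz");C=cloud(a["p"],a["d"],a["E"],a["K"]);Z=C[...,2]
    k=(Z>.118)&(Z<.15)&(np.hypot(C[...,0]-.555,C[...,1]-.153)<.025);P=C[k]
    s=least_squares(lambda c:np.linalg.norm(P-np.array([c[0],c[1],.124]),axis=1)-.015,[.555,.153],loss="soft_l1",f_scale=1e-3);print(n,k.sum(),s.x)
    k=(Z>.094)&(Z<.106)&(np.hypot(C[...,0]-.555,C[...,1]-.153)<.045);print("flange",cv2.minEnclosingCircle(C[k][:,:2].astype(np.float32)))
E
```

```text
ball 1189 [0.5527 0.1602 0.1243] rms 0.0005190337458374027
flange 3343 [0.5527 0.1598] 0.1004
ball tool [ 0.0555 -0.0959  0.1215]
flange tool [ 0.0557 -0.0956  0.1454]
top 74 [0.55407566 0.1577245 ]
flange ((0.5539714097976685, 0.1577214151620865), 0.032980602234601974)
scene 107 [0.55292301 0.15869209]
flange ((0.5533512830734253, 0.15848277509212494), 0.03383181244134903)
```

```bash
python3 -m crank '[[[0.009,-0.0145,0],[0,0,0],0.02],[[0.018,-0.03,0],[0,0,0],0.02],[[0.018,-0.03,0],[0,0,0],0.02],[[0.012,-0.02,0],[0,0,0],0.02],[[0,0,0.02],[0,0,0],0.02],[[0,0,0.012],[0,0,0],0.02],[[0,0,0],[0,0,0],0.02],[[0,0,0],[0,0,0],0.02]]'; python3 snap.py w6; python3 - <<'E'
from station import bot
import cv2
p=bot.read_camera("scene")[0][:,:,::-1]
cv2.imwrite("pics/s6.png",cv2.resize(p[120:240,220:380],None,fx=5,fy=5,interpolation=cv2.INTER_CUBIC))
E
```

```text
t: 6.82
eef_pos: [0.5551, 0.1593, 0.2158]
tool_rot: [-0.0, 0.991, -0.137, 0.0]
contact_force: [0.9, -0.1, -5.0]
gripper_width: 0.414
6.83 [0.5551 0.1593 0.2158] [-2.000e-04  9.905e-01 -1.375e-01  4.000e-04] [ 0.87 -0.06 -4.98] 0.414 [-0.1   0.37 -0.37  1.81  0.16  0.99 -2.37]
```

View pics/s6.png

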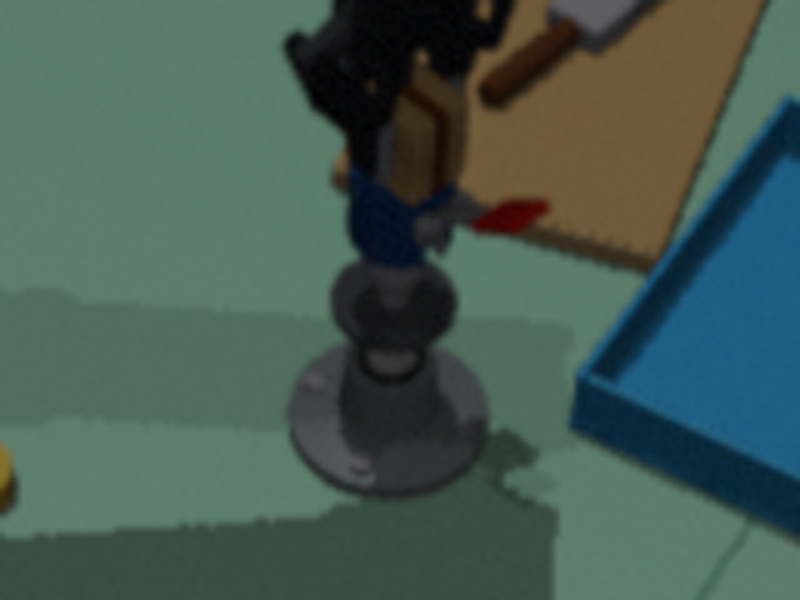

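View pics/w6.png

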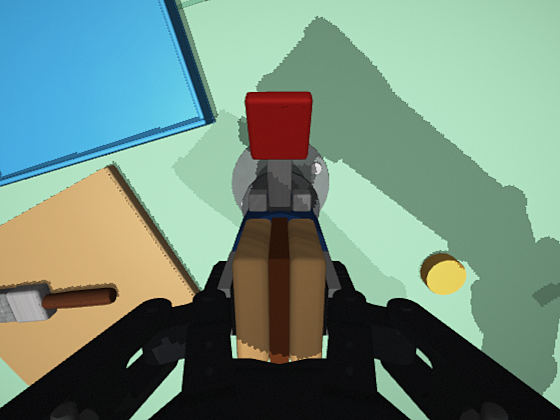

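The head is above the ball, the post is unloaded and the lever is up. I lower it in small steps and read the force each time.

```bash
cat > f.py <<'E'
from station import bot
import numpy as np
o=bot.get_obs();print(round(o["t"],2),"p",np.round(o["eef_pos"],4),"F",np.round(o["contact_force"],1),"M",np.round(o["torque"],2))
E
python3 -m crank '[[[0,0,0.004],[0,0,0],0.02],[[0,0,0.004],[0,0,0],0.02],[[0,0,0.003],[0,0,0],0.02]]'
python3 -m crank '[[[0,0,0.004],[0,0,0],0.02],[[0,0,0.003],[0,0,0],0.02],[[0,0,0],[0,0,0],0.02]]';python3 f.py
```

```text
t: 7.3
eef_pos: [0.5545, 0.1593, 0.2039]
tool_rot: [0.0, 0.991, -0.137, -0.0]
contact_force: [-0.5, -0.8, -5.9]
gripper_width: 0.414
t: 7.68
eef_pos: [0.5544, 0.1593, 0.1969]
tool_rot: [0.0, 0.991, -0.137, -0.0]
contact_force: [0.1, -0.9, -5.8]
gripper_width: 0.414
7.67 p [0.5544 0.1593 0.1969] F [ 0.1 -0.9 -5.8] M [0.03 0.03 0.04]
```

```bash
python3 -m crank '[[[0,0,0.003],[0,0,0],0.02],[[0,0,0.003],[0,0,0],0.02],[[0,0,0],[0,0,0],0.02]]'
python3 -m crank '[[[0,0,0.003],[0,0,0],0.02],[[0,0,0.003],[0,0,0],0.02],[[0,0,0],[0,0,0],0.02]]'
python3 -m crank '[[[0,0,0.002],[0,0,0],0.02],[[0,0,0.002],[0,0,0],0.02],[[0,0,0],[0,0,0],0.02]]'
```

```text
t: 8.05
eef_pos: [0.5544, 0.1593, 0.191]
tool_rot: [0.0, 0.991, -0.137, -0.0]
contact_force: [0.2, -0.3, -5.8]
gripper_width: 0.414
t: 8.43
eef_pos: [0.5544, 0.1593, 0.1849]
tool_rot: [0.0, 0.991, -0.137, -0.0]
contact_force: [0.2, 0.3, -5.8]
gripper_width: 0.414
t: 8.8
eef_pos: [0.5546, 0.1591, 0.1815]
tool_rot: [0.0, 0.991, -0.137, -0.0]
contact_force: [-2.4, -2.3, 0.1]
gripper_width: 0.415
```

First contact is felt, with a small sideways load towards -x,-y. I ease the head that way and continue.

```bash
python3 -m crank '[[[-0.0005,0.0009,0],[0,0,0],0.02],[[0,0,0],[0,0,0],0.02]]'
python3 -m crank '[[[0,0,0.002],[0,0,0],0.02],[[0,0,0.002],[0,0,0],0.02],[[0,0,0],[0,0,0],0.02]]'
```

```text
t: 9.05
eef_pos: [0.5542, 0.1589, 0.1816]
tool_rot: [-0.0, 0.991, -0.137, 0.0]
contact_force: [-1.4, -0.8, -0.3]
gripper_width: 0.415
t: 9.43
eef_pos: [0.5541, 0.1589, 0.1773]
tool_rot: [-0.0, 0.991, -0.137, 0.0]
contact_force: [-1.5, -1.1, 1.3]
gripper_width: 0.412
```

```bash
python3 -m crank '[[[-0.0004,0.0004,0.002],[0,0,0],0.02],[[0,0,0.002],[0,0,0],0.02],[[0,0,0],[0,0,0],0.02]]'
python3 -m crank '[[[0,0,0.002],[0,0,0],0.02],[[0,0,0.001],[0,0,0],0.02],[[0,0,0],[0,0,0],0.02]]'
python3 -m crank '[[[0,0,0.002],[0,0,0],0.02],[[0,0,0.001],[0,0,0],0.02],[[0,0,0],[0,0,0],0.02]]'
```

```text
t: 9.8
eef_pos: [0.5539, 0.1588, 0.1735]
tool_rot: [-0.0, 0.991, -0.137, 0.0]
contact_force: [-0.6, 0.4, 4.3]
gripper_width: 0.417
t: 10.18
eef_pos: [0.5538, 0.1587, 0.1705]
tool_rot: [-0.0, 0.991, -0.137, 0.0]
contact_force: [0.8, 1.0, 4.6]
gripper_width: 0.418
t: 10.55
eef_pos: [0.5539, 0.1587, 0.1677]
tool_rot: [-0.0, 0.991, -0.137, 0.0]
contact_force: [1.6, 1.3, 6.0]
gripper_width: 0.414
```

```bash
python3 -m crank '[[[0.0001,-0.0003,0.001],[0,0,0],0.02],[[0,0,0.001],[0,0,0],0.02],[[0,0,0],[0,0,0],0.02]]'
python3 -m crank '[[[0,0,0.001],[0,0,0],0.02],[[0,0,0.001],[0,0,0],0.02],[[0,0,0],[0,0,0],0.02]]'
```

```text
t: 10.92
eef_pos: [0.5539, 0.1588, 0.1657]
tool_rot: [-0.0, 0.991, -0.137, 0.0]
contact_force: [-0.4, 1.3, 7.0]
gripper_width: 0.413
t: 11.3
eef_pos: [0.5539, 0.1588, 0.1638]
tool_rot: [-0.0, 0.991, -0.137, 0.0]
contact_force: [-0.1, 1.0, 6.6]
gripper_width: 0.415
```

```bash
python3 -m crank '[[[0,0,0.001],[0,0,0],0.02],[[0,0,0.001],[0,0,0],0.02],[[0,0,0],[0,0,0],0.02]]'
```

```text
t: 11.68
eef_pos: [0.5539, 0.1588, 0.1619]
tool_rot: [-0.0, 0.991, -0.137, 0.0]
contact_force: [-0.1, -0.1, 8.4]
gripper_width: 0.417
```

```bash
python3 snap.py w7
```

```text
11.68 [0.5539 0.1588 0.1619] [-1.000e-04  9.905e-01 -1.372e-01  4.000e-04] [-0.14 -0.1   8.44] 0.417 [-0.11  0.43 -0.35  1.86  0.19  0.88 -2.4 ]
```

View pics/w7.png

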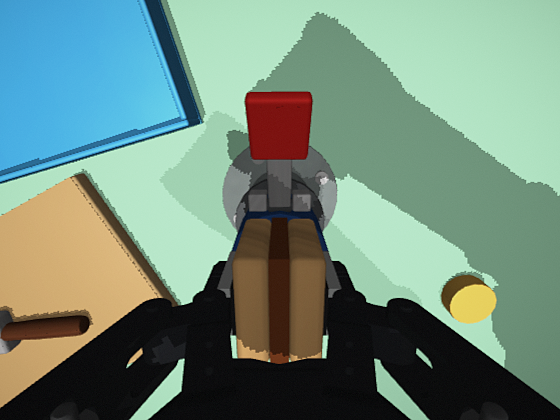

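The head has not slipped in the grip: the pad is still at about (279,125) and the lever is up. The load is about 14 N, so I keep going in 1 mm steps.

```bash
python3 -m crank '[[[0,0,0.001],[0,0,0],0.02],[[0,0,0.0005],[0,0,0],0.02],[[0,0,0],[0,0,0],0.02]]'
```

```text
t: 12.1
eef_pos: [0.5539, 0.1588, 0.1605]
tool_rot: [-0.0, 0.991, -0.137, 0.0]
contact_force: [-1.1, 0.7, 9.2]
gripper_width: 0.412
```

```bash
python3 -m crank '[[[0,0,0.001],[0,0,0],0.02],[[0,0,0.0005],[0,0,0],0.02],[[0,0,0],[0,0,0],0.02]]'
```

```text
t: 12.48
eef_pos: [0.554, 0.1588, 0.159]
tool_rot: [-0.0, 0.991, -0.137, 0.0]
contact_force: [-0.0, 0.5, 8.2]
gripper_width: 0.417
```

```bash
python3 -m crank '[[[0,0,0.001],[0,0,0],0.02],[[0,0,0.0005],[0,0,0],0.02],[[0,0,0],[0,0,0],0.02]]'
```

```text
t: 12.85
eef_pos: [0.5541, 0.1587, 0.1576]
tool_rot: [-0.0, 0.991, -0.137, 0.001]
contact_force: [-0.3, 0.7, 9.3]
gripper_width: 0.417
```

```bash
python3 - <<'E'
from h import *;from station import bot
o=bot.get_obs();print(o["contact_force"])
c=bot.calibration("wrist");p,d=bot.read_camera("wrist");K=[c["fx"],c["fy"],c["cx"],c["cy"]]
C=cloud(p,d,c["extrinsics"],K);Z=C[...,2];r=np.hypot(C[...,0]-.5532,C[...,1]-.1583)
m=(d>0)&(r<.033)&(r>.028)&(Z>.05)&(Z<.12);v,u=np.indices(d.shape);m&=(v<255)
print(m.sum(),np.histogram(Z[m],bins=np.arange(.05,.125,.003)))
p=bot.read_camera("scene")[0][:,:,::-1]
cv2.imwrite("pics/s8.png",cv2.resize(p[120:240,220:380],None,fx=5,fy=5,interpolation=cv2.INTER_CUBIC))
E
```

```text
[-0.28845852  0.66417316  9.30725844]
575 (array([  0,   0,   0,   0,   0,   0,   0,  14,  66, 491,   1,   0,   0,
         0,   0,   0,   0,   0,   1,   0,   1,   0,   1,   0]), array([0.05 , 0.053, 0.056, 0.059, 0.062, 0.065, 0.068, 0.071, 0.074,
       0.077, 0.08 , 0.083, 0.086, 0.089, 0.092, 0.095, 0.098, 0.101,
       0.104, 0.107, 0.11 , 0.113, 0.116, 0.119, 0.122]))
```

View pics/s8.png

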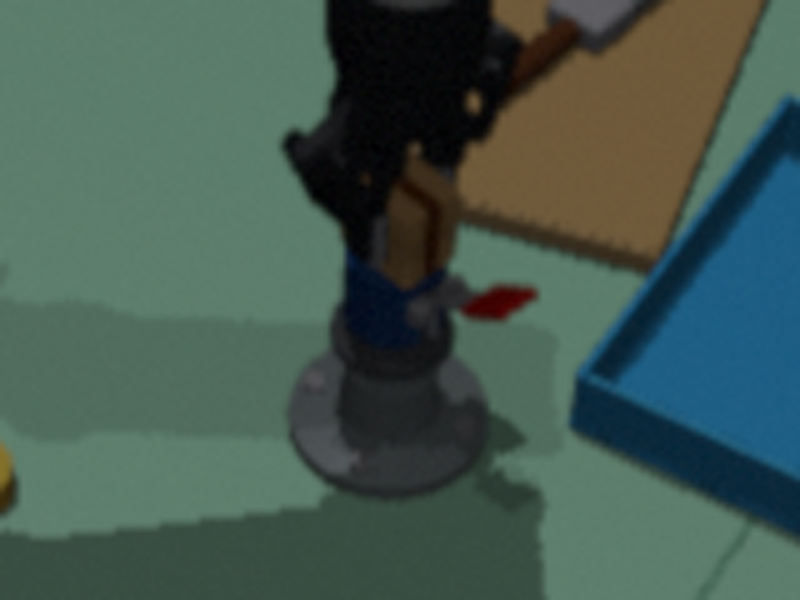

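The flange is at about 79 mm, so the post has sunk 21 mm. The rim is about 10 mm short of the flange and the load is about 15 N. I continue.

```bash
python3 -m crank '[[[0,0,0.001],[0,0,0],0.02],[[0,0,0.0005],[0,0,0],0.02],[[0,0,0],[0,0,0],0.02]]'
```

```text
t: 13.32
eef_pos: [0.554, 0.1588, 0.1562]
tool_rot: [-0.0, 0.991, -0.137, 0.001]
contact_force: [-1.3, 0.2, 9.7]
gripper_width: 0.415
```

```bash
python3 -m crank '[[[0,0,0.001],[0,0,0],0.02],[[0,0,0.0005],[0,0,0],0.02],[[0,0,0],[0,0,0],0.02]]'
```

```text
t: 13.7
eef_pos: [0.5538, 0.1586, 0.1541]
tool_rot: [-0.0, 0.991, -0.137, 0.0]
contact_force: [0.5, 0.6, 2.2]
gripper_width: 0.411
```

The force dropped, which suggests the snap. I let it settle and check.

```bash
python3 -m crank '[[[0,0,0],[0,0,0],0.02],[[0,0,0],[0,0,0],0.02],[[0,0,0],[0,0,0],0.02]]'
cat > fl.py <<'E'
from h import *;from station import bot
o=bot.get_obs();print(np.round(o["contact_force"],1),np.round(o["eef_pos"],4))
c=bot.calibration("wrist");p,d=bot.read_camera("wrist");K=[c["fx"],c["fy"],c["cx"],c["cy"]]
C=cloud(p,d,c["extrinsics"],K);Z=C[...,2];r=np.hypot(C[...,0]-.5532,C[...,1]-.1583)
v,u=np.indices(d.shape);m=(d>0)&(r<.033)&(r>.028)&(Z>.05)&(Z<.12)&(v<255)
h,e=np.histogram(Z[m],bins=np.arange(.05,.125,.002));i=h.argmax();print("flange z",np.median(Z[m&(abs(Z-e[i]-.001)<.003)]),h.max())
cv2.imwrite("pics/fl.png",p[:,:,::-1])
E
python3 fl.py
```

```text
t: 14.08
eef_pos: [0.5537, 0.1586, 0.1539]
tool_rot: [0.0, 0.991, -0.137, 0.0]
contact_force: [0.2, -0.3, 6.2]
gripper_width: 0.421
[ 0.2 -0.3  6.2] [0.5537 0.1586 0.1539]
flange z 0.08615886773359319 323
```

Snapped home: flange at 86.2 mm, rim at about 85.7 mm, load about 12 N for 14 mm of sink, which agrees. I seat it slightly more, let the post rise, and release.

```bash
python3 -m crank '[[[0,0,0.001],[0,0,0],0.02],[[0,0,0.001],[0,0,0],0.02],[[0,0,0.001],[0,0,0],0.02],[[0,0,0],[0,0,0],0.02]]'; python3 fl.py
python3 -m crank '[[[0,0,-0.003],[0,0,0],0.02],[[0,0,-0.003],[0,0,0],0.02],[[0,0,-0.003],[0,0,0],0.02],[[0,0,-0.003],[0,0,0],0.02],[[0,0,-0.003],[0,0,0],0.02],[[0,0,0],[0,0,0],0.02],[[0,0,0],[0,0,0],0.02]]'; python3 fl.py
```

```text
t: 14.62
eef_pos: [0.5537, 0.1586, 0.151]
tool_rot: [0.0, 0.991, -0.137, 0.0]
contact_force: [-0.3, 0.3, 5.4]
gripper_width: 0.418
[-0.3  0.3  5.4] [0.5537 0.1586 0.151 ]
flange z 0.08325973404250694 465
t: 15.55
eef_pos: [0.5536, 0.1586, 0.1657]
tool_rot: [0.0, 0.991, -0.137, -0.0]
contact_force: [1.5, 1.0, -0.2]
gripper_width: 0.412
[ 1.5  1.  -0.2] [0.5536 0.1586 0.1657]
flange z 0.09781414773363033 314
```

View pics/fl.png

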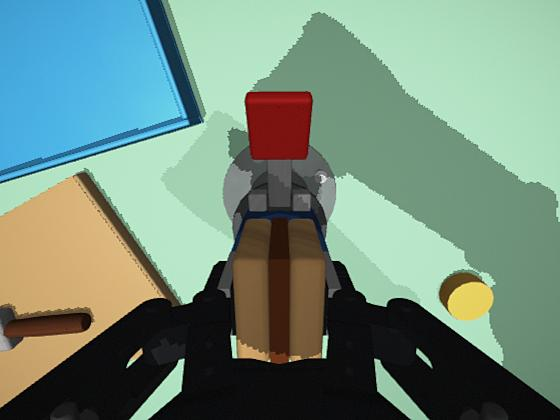

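The lever is still up, the post is nearly unloaded and the head is seated. I release, lift clear of the block and check.

```bash
python3 -m crank '[[[0,0,0],[0,0,0],0.0854],[[0,0,0],[0,0,0],0.0854],[[0,0,0],[0,0,0],0.0854],[[0,0,0],[0,0,0],0.0854],[[0,0,-0.01],[0,0,0],0.0854],[[0,0,-0.025],[0,0,0],0.0854],[[0,0,-0.025],[0,0,0],0.0854],[[0,0,-0.01],[0,0,0],0.0854],[[0,0,0],[0,0,0],0.0854],[[0,0,0],[0,0,0],0.0854]]'; python3 fl.py;python3 snap.py w9;  python3 - <<'E'
from station import bot
import cv2
p=bot.read_camera("scene")[0][:,:,::-1]
cv2.imwrite("pics/s9.png",cv2.resize(p[120:240,220:380],None,fx=5,fy=5,interpolation=cv2.INTER_CUBIC))
E
```

```text
t: 16.85
eef_pos: [0.5531, 0.1584, 0.2349]
tool_rot: [0.0, 0.991, -0.137, -0.001]
contact_force: [-0.5, -0.1, 0.1]
gripper_width: 0.997
[-0.5 -0.1  0.1] [0.5531 0.1584 0.2349]
flange z 0.09791350903734775 160
16.9 [0.553  0.1584 0.2347] [ 4.000e-04  9.905e-01 -1.372e-01 -8.000e-04] [-0.09  0.1  -1.35] 1.003 [-0.09  0.35 -0.37  1.79  0.15  1.03 -2.36]
```

View pics/w9.png

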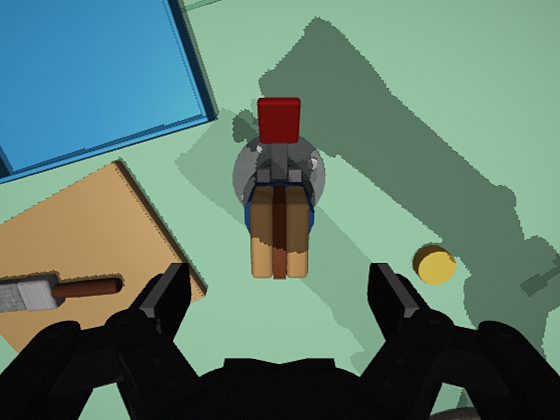

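View pics/s9.png

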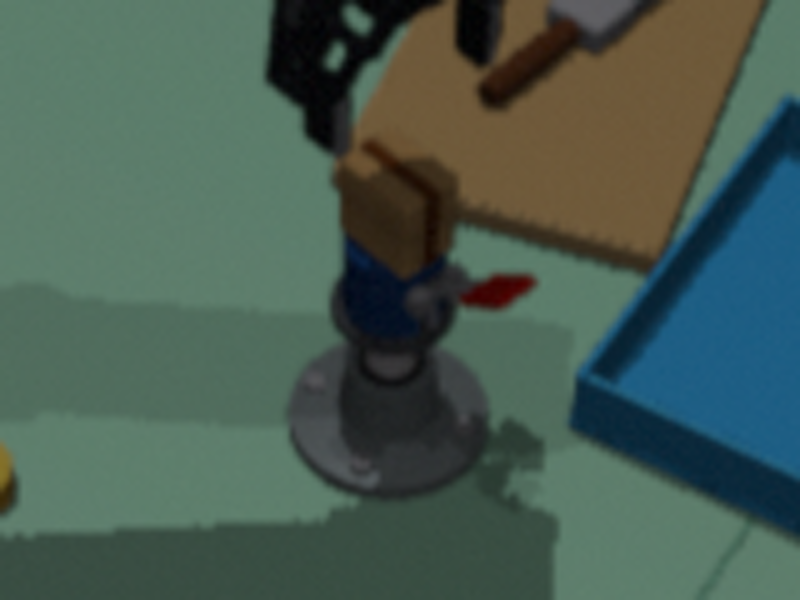

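```bash
python3 - <<'E'
from h import *
a=np.load(f"pics/w9.npz");C,T,Rm=tool(a);hsv=cv2.cvtColor(a["p"],cv2.COLOR_RGB2HSV)
v,u=np.indices(a["d"].shape)
r=(u>200)&(u<360)&(v>60)&(v<200)&(hsv[...,1]>200)&((hsv[...,0]<5)|(hsv[...,0]>175))&(a["d"]>0)
print("pad",T[r].mean(0),C[r].mean(0),np.percentile(T[r],[1,99],axis=0).round(4).tolist())
m=(u>220)&(u<340)&(v>150)&(v<357)&(C[...,2]>.19)&(C[...,2]<.202)
print("block",C[m].mean(0),np.percentile(T[m],[1,50,99],axis=0).round(4).tolist())
n=C[m];A=np.c_[n[:,:2]-n[:,:2].mean(0),np.ones(len(n))];print("top plane slope",np.linalg.lstsq(A,n[:,2],rcond=None)[0])
E
```

```text
pad [ 0.07117087 -0.00141576  0.06803931] [0.62177645 0.14034585 0.1665892 ] [[0.0572, -0.0136, 0.0604], [0.0837, 0.0108, 0.0785]]
block [0.55454036 0.15932091 0.19243868] [[-0.024, -0.0188, 0.0405], [0.0018, -0.0012, 0.0422], [0.0243, 0.016, 0.0444]]
top plane slope [-0.00274719  0.00052478  0.19243868]
```

The head stands free and upright, rim on the flange (top at 192.5 mm, flange at 97.9 mm), with the lever up. The pad is 71 mm ahead in tool x at pixel (279,120). I move over the pad, close the fingers and descend.

```bash
python3 -m crank '[[[0.02,0,0],[0,0,0],0.0],[[0.035,0,0],[0,0,0],0.0],[[0.016,0,0],[0,0,0],0.0],[[0,0,0],[0,0,0],0.0],[[0,0,0.01],[0,0,0],0.0],[[0,0,0.015],[0,0,0],0.0],[[0,0,0.01],[0,0,0],0.0],[[0,0,0],[0,0,0],0.0]]'
python3 -m crank '[[[0,0,0.004],[0,0,0],0.0],[[0,0,0.004],[0,0,0],0.0],[[0,0,0.004],[0,0,0],0.0],[[0,0,0],[0,0,0],0.0]]';python3 snap.py w10
```

```text
t: 18.0
eef_pos: [0.621, 0.1392, 0.1994]
tool_rot: [0.0, 0.991, -0.137, -0.001]
contact_force: [0.8, 0.4, -0.3]
gripper_width: 0.002
t: 18.5
eef_pos: [0.6218, 0.1393, 0.1884]
tool_rot: [0.0, 0.991, -0.137, -0.0]
contact_force: [0.7, 0.5, 0.1]
gripper_width: -0.001
18.5 [0.6218 0.1393 0.1884] [ 1.000e-04  9.905e-01 -1.373e-01 -3.000e-04] [0.69 0.47 0.1 ] -0.001 [-0.07  0.49 -0.33  1.69  0.19  0.99 -2.32]
```

View pics/w10.png

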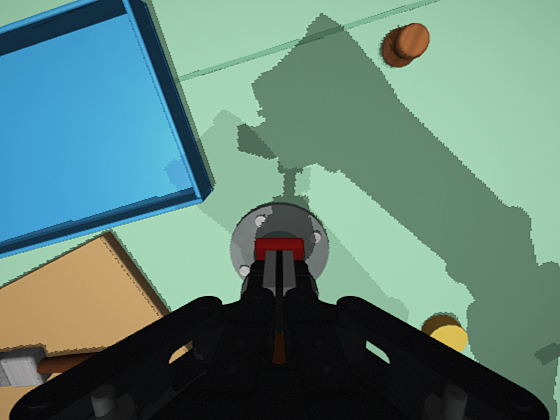

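The closed fingertips are centred over the red pad, whose front edge shows at (280,245). I press down in steps.

```bash
python3 -m crank '[[[0,0,0.004],[0,0,0],0.0],[[0,0,0.004],[0,0,0],0.0],[[0,0,0.002],[0,0,0],0.0],[[0,0,0],[0,0,0],0.0]]'
python3 -m crank '[[[0,0,0.003],[0,0,0],0.0],[[0,0,0.003],[0,0,0],0.0],[[0,0,0.003],[0,0,0],0.0],[[0,0,0],[0,0,0],0.0]]'
python3 -m crank '[[[0,0,0.003],[0,0,0],0.0],[[0,0,0.003],[0,0,0],0.0],[[0,0,0.003],[0,0,0],0.0],[[0,0,0],[0,0,0],0.0]]'
```

```text
t: 19.05
eef_pos: [0.6219, 0.1394, 0.1787]
tool_rot: [-0.0, 0.991, -0.137, -0.0]
contact_force: [-0.2, -0.0, 2.5]
gripper_width: -0.001
t: 19.55
eef_pos: [0.6218, 0.1393, 0.1694]
tool_rot: [0.0, 0.991, -0.137, -0.0]
contact_force: [0.7, -0.0, 1.8]
gripper_width: 0.0
t: 20.05
eef_pos: [0.6218, 0.1394, 0.1605]
tool_rot: [0.0, 0.991, -0.137, -0.0]
contact_force: [1.4, -0.3, 1.9]
gripper_width: -0.002
```

```bash
python3 -m crank '[[[0,0,0.003],[0,0,0],0.0],[[0,0,0.003],[0,0,0],0.0],[[0,0,0.002],[0,0,0],0.0],[[0,0,0],[0,0,0],0.0]]'
python3 -m crank '[[[0,0,0.002],[0,0,0],0.0],[[0,0,0.002],[0,0,0],0.0],[[0,0,0.001],[0,0,0],0.0],[[0,0,0],[0,0,0],0.0]]'
python3 -m crank '[[[0,0,0.002],[0,0,0],0.0],[[0,0,0.001],[0,0,0],0.0],[[0,0,0],[0,0,0],0.0]]'
```

```text
t: 20.55
eef_pos: [0.6219, 0.1394, 0.1526]
tool_rot: [0.0, 0.991, -0.137, -0.0]
contact_force: [0.5, -0.8, 2.0]
gripper_width: -0.002
t: 21.05
eef_pos: [0.6219, 0.1393, 0.1477]
tool_rot: [0.0, 0.991, -0.137, -0.0]
contact_force: [1.1, -0.3, 2.2]
gripper_width: -0.001
t: 21.42
eef_pos: [0.6219, 0.1394, 0.1447]
tool_rot: [0.0, 0.991, -0.137, -0.0]
contact_force: [2.1, -0.5, 2.0]
gripper_width: -0.001
```

```bash
python3 -m crank '[[[0,0,0.002],[0,0,0],0.0],[[0,0,0.002],[0,0,0],0.0],[[0,0,0],[0,0,0],0.0]]'
python3 -m crank '[[[0,0,0.002],[0,0,0],0.0],[[0,0,0.002],[0,0,0],0.0],[[0,0,0],[0,0,0],0.0]]'
python3 -m crank '[[[0,0,0.002],[0,0,0],0.0],[[0,0,0.002],[0,0,0],0.0],[[0,0,0],[0,0,0],0.0]]'; python3 fl.py; python3 - <<'E'
from station import bot
import cv2
p=bot.read_camera("scene")[0][:,:,::-1]
cv2.imwrite("pics/s11.png",cv2.resize(p[120:240,220:380],None,fx=5,fy=5,interpolation=cv2.INTER_CUBIC))
E
```

```text
t: 21.8
eef_pos: [0.6221, 0.1393, 0.1407]
tool_rot: [-0.0, 0.991, -0.137, 0.0]
contact_force: [1.3, -1.0, 2.7]
gripper_width: -0.001
t: 22.18
eef_pos: [0.6222, 0.1393, 0.1369]
tool_rot: [-0.0, 0.991, -0.137, 0.0]
contact_force: [2.1, -0.4, 4.4]
gripper_width: 0.001
t: 22.55
eef_pos: [0.6223, 0.1394, 0.1331]
tool_rot: [-0.0, 0.991, -0.137, 0.0]
contact_force: [2.1, -1.0, 5.8]
gripper_width: -0.003
[ 2.1 -1.   5.8] [0.6223 0.1394 0.1331]
flange z nan 0
  return _methods._mean(a, axis=axis, dtype=dtype,
  ret = ret.dtype.type(ret / rcount)
```

View pics/s11.png

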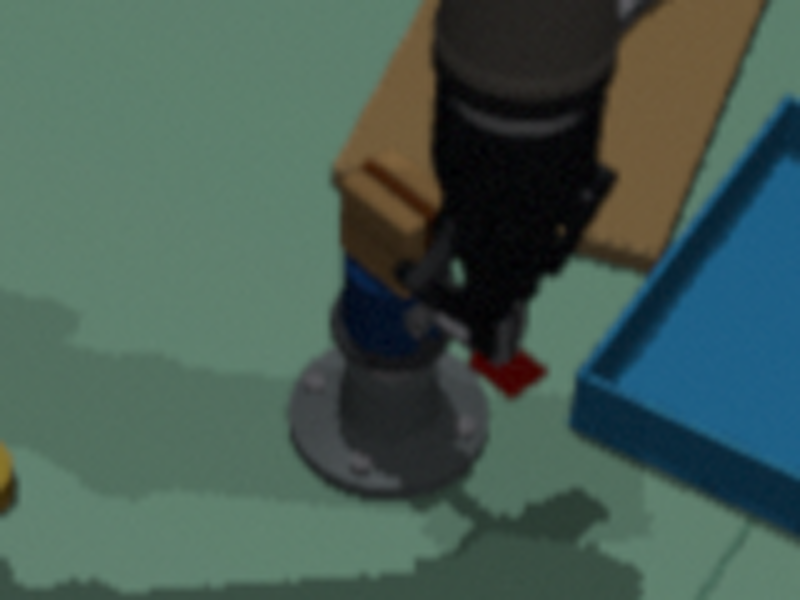

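The force is now rising at about 0.4 N/mm, which is the post spring, and the lever looks level. It is at its stop, so I lift off and check.

```bash
python3 -m crank '[[[0,0,-0.004],[0,0,0],0.0],[[0,0,-0.006],[0,0,0],0.0],[[0,0,-0.02],[0,0,0],0.0],[[0,0,-0.04],[0,0,0],0.0],[[0,0,-0.04],[0,0,0],0.0],[[-0.03,0,0],[0,0,0],0.0],[[-0.04,0,0],[0,0,0],0.0],[[0,0,0],[0,0,0],0.0],[[0,0,0],[0,0,0],0.0]]'; python3 snap.py w12; python3 fl.py
python3 - <<'E'
from h import *
from station import bot
a=np.load(f"pics/w12.npz");C,T,Rm=tool(a);hsv=cv2.cvtColor(a["p"],cv2.COLOR_RGB2HSV)
v,u=np.indices(a["d"].shape)
r=(u>200)&(u<360)&(v>60)&(v<220)&(hsv[...,1]>200)&((hsv[...,0]<5)|(hsv[...,0]>175))&(a["d"]>0)
n=C[r];A=np.c_[T[r][:,:2]-T[r][:,:2].mean(0),np.ones(len(n))]
print("pad",n.mean(0),T[r].mean(0),"slope",np.linalg.lstsq(A,n[:,2],rcond=None)[0])
m=(u>220)&(u<340)&(v>130)&(v<300)&(C[...,2]>.185)&(C[...,2]<.205)
print("block",C[m].mean(0)); n=C[m];A=np.c_[n[:,:2]-n[:,:2].mean(0),np.ones(len(n))];print(np.linalg.lstsq(A,n[:,2],rcond=None)[0])
cv2.imwrite("pics/s12.png",bot.read_camera("scene")[0][:,:,::-1])
E
```

```text
t: 23.78
eef_pos: [0.5549, 0.1583, 0.2436]
tool_rot: [-0.0, 0.991, -0.137, 0.0]
contact_force: [0.2, -0.5, -0.4]
gripper_width: 0.002
23.77 [0.5549 0.1583 0.2436] [-0.000e+00  9.905e-01 -1.372e-01  4.000e-04] [ 0.23 -0.54 -0.38] 0.002 [-0.09  0.34 -0.37  1.78  0.14  1.05 -2.36]
[0.3 0.4 0.7] [0.5553 0.158  0.2434]
flange z 0.09792603140749212 151
pad [0.63128318 0.1376661  0.13345765] [ 0.07904225 -0.00092946  0.1102034 ] slope [-0.0018143  -0.00654741  0.13345765]
block [0.56100182 0.15747356 0.19224284]
[-0.03339435  0.00810169  0.19224284]
```

View pics/w12.png

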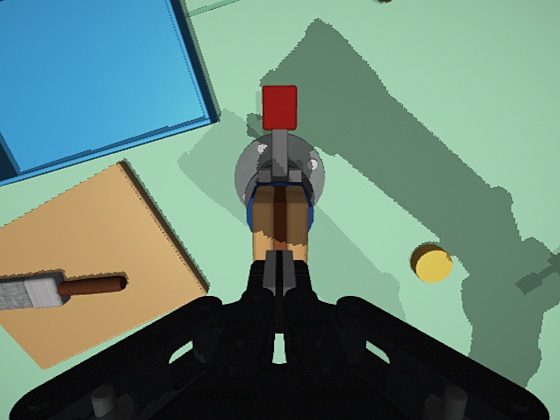

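View pics/s12.png

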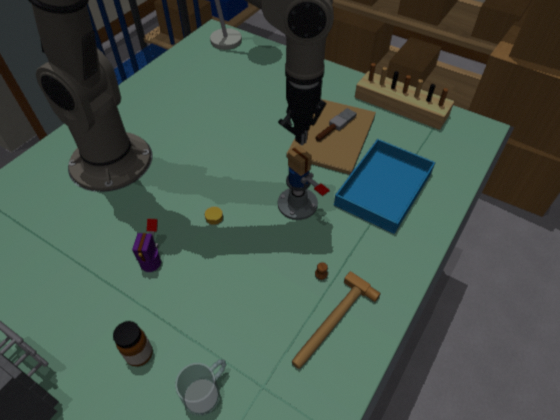

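The pad is level (slope about 0.002) and 36 mm above the rim, the head is home and upright, and the bystanders are unmoved. The fingertips are about 37 mm clear above the block. I hand in.

```bash
python3 -c "
from station import bot
print(bot.hand_in())"
```

```text
the job is handed in; nothing more can be done
None
```

I put the blue head on the ball, pushed it until it snapped home with the lever up, pressed the red lever down, let go and handed in at about 24 s. `hand_in()` gives no verdict, so what follows is what I measured.

- **Snap home:** it snapped at about 15 to 16 N total load, with the post sunk to about 22 mm of its 40 mm. That left it well short of the hard stop.
- **Seating:** after I let go, the rim (about 97.5 mm) sat on the flange (97.9 mm) to within measuring error, and the top of the jaw block was level to within 0.003 while the lever was still up.
- **Lever:** I pressed the pad with up to about 6 N, past its friction and against its stop. At the last look the pad was level (slope about 0.002) and 36 mm above the rim.
- **Bystanders:** in the last picture the bystanders in view and the purple look-alike looked unmoved, judged by eye. The gripper was clear of everything.

**Checks that disagreed:**
- A repeat block-levelness fit in the last picture gave a slope of 0.033. I put that down to the fingers being in the picture in front of the block, not to the head leaning, but I did not re-measure it.
- The flange reading failed once, while the gripper hid it during the lever press.

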